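Put the stapler away in the desk box and close it up

ROBOT

A 7-joint arm with a two-finger parallel gripper is mounted at the origin on the work surface. World frame = base frame: x ahead of the robot, y to its left, z up, the work surface at z = 0. Lengths are in m, angles in rad, forces in N, time in s.
With the tool pointing down it reaches from about 0.35 to 0.9 m from the base axis. Payload 8.1 kg.
Tool frame: the origin (TCP) lies on the centre line of the jaws, within the pads' length; the fingertips stand 19 mm ahead of it and the grasp point (between the pads) is the TCP (arm.tip_reach is the distance from the TCP to the fingertips, in m); z points along the fingers, y is the line along which they close (so a half turn about z gives the same grasp; the last joint's range is limited). The gripper opens to 92 mm and grips with 3 to 60 N. Pads are 19 mm wide; open, the fingers measure 130 mm over their backs; the gripper's body (75 mm by 190 mm) begins 47 mm behind the grasp point.
Start: joints at [-1.441, 0.434, 0.025, 1.573, -0.012, 1.134, -0.075], TCP at [0.144, 0.608, 0.246] pointing down, gripper open.
Joint ranges: [-2.62, 2.62], [-0.44, 2.09], [-1.27, 1.32], [0.08, 2.57], [-1.32, 4.46], [0.12, 2], [-2.74, 2.74]. Speed limits (rad/s): [2.22, 2.22, 3.01, 3.01, 3.14, 3.14, 3.14].

INTERFACE

Orientations are given as a rotation vector (axis times angle).
In Python, from cell import arm gives the robot as it stands.
- The arm moves only by the tool arm_command, never from a script. Its argument "targets" is a list that holds one entry, the list of rows, each a list of 6 numbers: the shift along the tool's x, y, z in m, then the turn, a rotation vector about the tool's x, y, z in rad. A call has 1 to 10 rows; each row shifts and turns the commanded pose from where the row before left it, along the tool's axes as they then stand; what a row does not reach is not made up. A row lasts 1/8 s, in which the tool goes at most 62.5 mm and 10.7 degrees, less where a joint would pass 70% of its speed; a pose out of reach is approached as far as the arm can. A call with a gripper value outside its range is refused whole. "jaw" is the finger opening in m, from 0 to 0.0918, set as the call begins (left out, the last holds). The fingers move at their own pace and stop on an object; "newtons" is the grip in N (left out, the last holds). Time passes only in rows, so rows that do not move let the fingers close. It gives the time, the measured TCP pose, the force, the opening and the grip force at its end, in the units of the state.
- arm.observe(): the state, without advancing time (a new reading comes with each control period).
- arm.get_image(name): name is "scene" or "top" or "wrist"; returns a dict with "pixels" (480x640x3 uint8, red, green, blue), "z_map" (480x640 float32, m along the optical axis (not along the pixel's ray), 0 where there is no reading), "fx", "fy", "cx", "cy" (pixels), "xyz" and "rotation" of the camera in the world; the wrist camera has in their place "T_tool_cam" (4x4, takes a point from camera to tool coordinates, whose origin is the TCP and whose axes are the flange's). Camera axes: x right, y down, z forward; pixel columns grow to the right and rows downward; lengths in m; the calibration is good to about 2 mm. A picture is of the moment at which its call begins: read the wrist's pose just before it.
- arm.sign_off(): hands the job in; it is judged then, once.
The state is a dict: "clock": time; "joints": joint angles; "dq": joint speeds; "joint_efforts": joint torques, N m; "position": TCP position; "ee_rot": TCP orientation; "force": force on the tool from outside, world axes, zero at the start; "ft_torque": the same for the moment, N m; "width": opening from 0.0 (shut) to 1.0 (fully open); "gripper_force": force on a finger pad.
Only numpy, scipy, OpenCV 4.12 (cv2) and the standard library are available. Lean on these libraries where they do the work, as an engineer would, in place of code of your own. Each camera call takes 0.05 s, during which the arm holds its last target. There are 200 camera calls.

TASK

Put the stapler away in the desk box: slide the box's sliding cover right back, set the stapler down (do not drop it) flat on its base on the floor of the bay that this uncovers, beside the pack of staples, and slide the cover fully shut again. Only then tip the box's raised lid forward past upright so that it swings shut over the other bay. Leave the plant, the pencil cup and the tape dispenser standing where they are.

Things in the scene. Friction and masses are not known exactly. Their poses are not given: they have to be found in the camera images.
- box: Light wood desk box fixed to the desk, 160 (x) by 320 (y) by 80 mm; origin: centre of underside, x to its hinge side (away from the robot), y along it. Floor 8 mm, walls 6 mm thick. A divider at y = 0 (10 mm wide, 65 mm tall) parts two bays, each 148 by 149 mm inside: at -y under the sliding cover, at +y (empty) under the lid. Walls 80 mm tall, the -y end wall 65 mm.
- cover (a joint): The sliding cover, a plywood board 146 (x) by 156 (y) by 5 mm lying between the long walls, top face 71 mm above the desk. Metres slid back along the box's +y: 0 = fully shut over the -y bay, 0.145 = fully back, lying over the +y bay. Starts ajar by 0 to 30 mm. About 2 N of friction; stays where it is left.
- cover_ridge (a point): Centre of the push ridge on the cover: 90 mm long (box x), 14 mm thick (box y), 18 mm tall, standing on the cover's top face from 71 to 89 mm above the desk. With the cover shut it lies at y = -125 mm in the box frame; it moves with the cover. Its point axes are those of the box.
- lid (a joint): The hinged plywood lid, radians: 0 = shut, level over the +y bay; pi/2 = upright; rests leaning back against its stop at about 1.88 at the start. Its hinge is almost free, 0.2 kg: it falls shut by its own weight once it is past upright towards the robot.
- lid_hinge (a point): Middle of the lid's hinge line: at (80, 81.5, 80) mm in the box frame; the line runs along the box's y. The lid is 160 mm from hinge to free edge, 157 mm along the hinge and 6 mm thick.
- lid_edge (a point): Middle of the lid's free edge.
- bay_floor (a point): Centre of the inner floor (8 mm above the desk) of the -y bay, under the sliding cover; at (0, -79.5, 8) mm in the box frame, same axes as the box.
- stapler: Grey and steel desk stapler, loose, about 0.25 kg, 130 mm long (x), 48 mm tall; base 38 mm wide (y), 12 mm thick; upper arm 124 by 30 mm, from 32 to 48 mm above its foot, magazine below it 20 mm wide. Origin: centre of underside, z up. It stands in one of three places beside the box, at any yaw within 1.5 rad; plant and pencil cup in the others.
- staple_pack: Cardboard pack of staples, loose, 60 (x) by 34 (y) by 26 mm; lies on the floor of the covered bay close to its -y end wall. Origin at the centre of its underside.
- plant: Small succulent in a white pot, loose, 84 mm across, 123 mm tall; origin at the centre of its underside.
- pencil_cup: Dark steel cup with pencils in it (one piece), loose, 76 mm across, 139 mm tall over the pencils; origin at the centre of its underside.
- tape_dispenser: Black tape dispenser, loose, 50 (x) by 100 (y) by 64 mm tall; stands on the desk behind the box (its hinge side). Origin at the centre of its underside.
Not all that is in view belongs to the job. Several things look just like the stapler: the one meant starts farthest from the robot's base.

How it is judged:
By the outcome, as a careful person would: the job done as asked, in the order asked, and still so for the second after the job is handed in, with the robot touching nothing.
It also fails if it takes over 72 s, if anything falls off the work surface, if the arm or the gripper's body presses on something with over 40 N, if the wrist force passes 120 N, or if a joint passes its speed limit or range.

## Working session

There is one attempt and no reset: what is moved stays moved. The work goes in short steps, Python scripts to look and compute and a tool call to move; the robot and the scene stay as the last step left them, time stands still between calls to the robot, and variables do not carry over. Pictures are saved under pics/ and viewed, at most 10 in all, crops included, and the job is handed in when it is done.

Besides the shell and the picture viewer there is one more tool, called after "Call:" as name(argument=value, ...), one argument or row to a line, values as JSON. arm_command: Moves the arm, as the interface text tells. Its arguments: {"type":"object","properties":{"targets":{"type":"array","items":{"type":"array","items":{"type":"array","items":{"type":"number"}}}},"jaw":{"type":"number"},"newtons":{"type":"number"}},"required":["targets"]}

```bash
mkdir -p pics; ls
cat > h.py <<'E'
import numpy as np, cv2
from scipy.spatial.transform import Rotation as R
from cell import arm
def cloud(name):
    s=arm.observe(); im=arm.get_image(name)
    z=im['z_map']; v,u=np.mgrid[:480,:640]
    P=np.stack([(u-im['cx'])/im['fx']*z,(v-im['cy'])/im['fy']*z,z],-1)
    if name=='wrist':
        T=np.array(im['T_tool_cam']); P=P@T[:3,:3].T+T[:3,3]
        P=P@rot(s['ee_rot']).T+np.array(s['position'])
    else: P=P@rot(im['rotation']).T+np.array(im['xyz'])
    P[z==0]=np.nan
    return im['pixels'],P
def rot(r):
    r=np.array(r,float); return r if r.shape==(3,3) else R.from_rotvec(r).as_matrix()
def save(p,n): cv2.imwrite('pics/'+n,cv2.cvtColor(p,cv2.COLOR_RGB2BGR))
E
python3 - <<'E'
from h import *
s=arm.observe(); print(s)
for n in('scene','top'):
    p,P=cloud(n); save(p,n+'0.png'); np.savez(n+'0.npz',p=p,P=P)
E
```

```text
pics
{'clock': 0.0, 'joints': array([-1.4405915 ,  0.43519322,  0.02497842,  1.57411227, -0.01160454,
        1.13399161, -0.07512597]), 'dq': array([ 0.00019881, -0.00022092, -0.00195123,  0.00034529,  0.00237899,
        0.00084917,  0.00050602]), 'joint_efforts': array([ 2.52865184e-04, -6.67841935e+01,  9.85755399e-01, -3.14456964e+01,
       -6.02621608e-02,  4.28650528e-02,  1.32721516e-04]), 'position': array([0.14413508, 0.6076516 , 0.24495763]), 'ee_rot': array([-3.65019091e-01, -3.12027166e+00,  2.44851834e-03]), 'force': array([-0.73634005, -0.36686238, -0.51435974]), 'ft_torque': array([-0.01198308, -0.01064781,  0.03301479]), 'gripper_force': 0.0, 'width': 0.9982419769838853}
```

View pics/scene0.png

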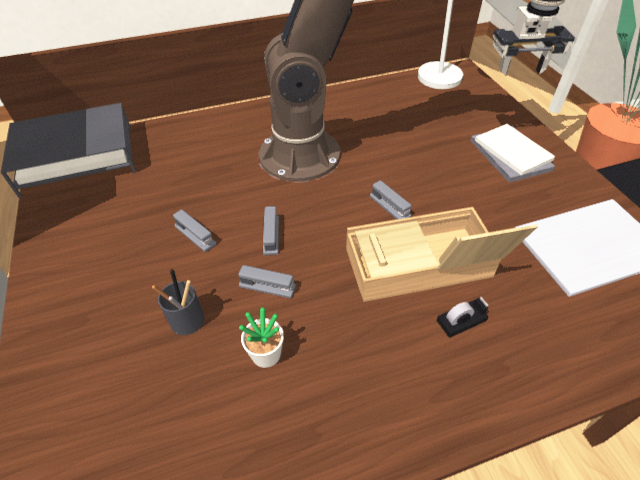

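View pics/top0.png

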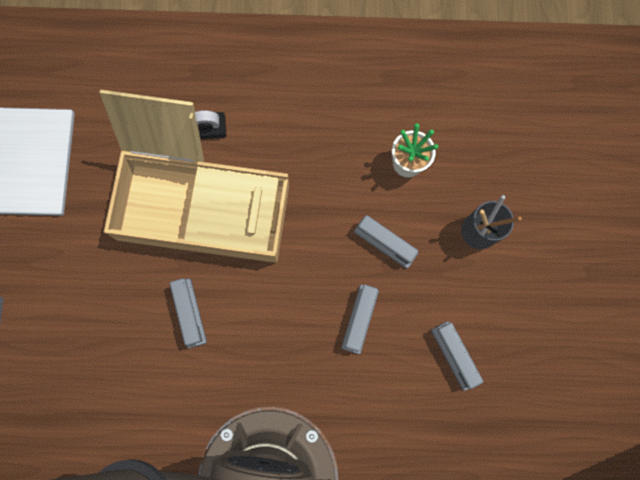

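Scene: the staplers are at (193,230), (270,230), (267,282) and (390,200). In the top view those are (457,356), (360,319), (386,241) and (188,313). The base is near top (268,465). The box is at about (197,205), its lid leaning back at (155,127), the ridge at (255,210), the plant at (413,155), the cup at (490,225) and the tape at (208,123). The stapler at (386,241) looks farthest, so I'll check that with numbers.

Run:
```python
from h import *
d=np.load('top0.npz'); p,P=d['p'],d['P']
print('desk z',np.nanmedian(P[350:450,550:620,2]))
for n,(u,v) in dict(far=(386,241),b=(360,319),c=(457,356),d=(188,313)).items():
    Q=P[v-45:v+45,u-45:u+45].reshape(-1,3); Q=Q[(Q[:,2]>.006)&(Q[:,2]<.06)]
    c=P[v,u,:2]; Q=Q[np.linalg.norm(Q[:,:2]-c,axis=1)<.085]
    T=Q[Q[:,2]>.036]
    r=cv2.minAreaRect((Q[:,:2]*1000).astype(np.float32)); rt=cv2.minAreaRect((T[:,:2]*1000).astype(np.float32))
    print(n,r,rt,'topz',np.percentile(T[:,2],[5,50,95]).round(4),'dist',np.hypot(*r[0]))
# box
m=(P[...,2]>.074)&(P[...,2]<.084); m[:, :95]=0; m[:,295:]=0; m[:140]=0; m[270:]=0
Q=P[m]; print('rim',len(Q),cv2.minAreaRect((Q[:,:2]*1000).astype(np.float32)))
for uv in [(255,210),(258,190),(252,232),(225,210),(165,200),(272,215),(122,155),(286,176),(109,237),(275,258),(103,93),(192,103)]:
    print(uv,P[uv[1],uv[0]].round(4))
for n,(u,v) in dict(plant=(413,155),cup=(490,225),tape=(208,123)).items():
    Q=P[v-35:v+35,max(u-35,0):u+35].reshape(-1,3);Q=Q[Q[:,2]>.02];print(n,Q.min(0).round(3),Q.max(0).round(3))
im=cv2.resize(p[60:280,90:470],None,fx=2,fy=2,interpolation=cv2.INTER_CUBIC); save(im,'crop.png')
```

```text
desk z -0.0006838073690142998
far ((436.2695007324219, -212.56027221679688), (132.0576629638672, 116.779296875), 70.01570129394531) ((449.168212890625, -217.02630615234375), (124.00939178466797, 31.56195640563965), 56.35757827758789) topz [0.0422 0.0469 0.0506] dist 485.29676136792364
b ((292.51116943359375, -161.69691467285156), (109.81037902832031, 154.69100952148438), 32.65604782104492) ((296.22454833984375, -167.54246520996094), (30.316402435302734, 124.82437896728516), 73.89608764648438) topz [0.0431 0.047  0.0505] dist 334.22847942407304
c ((226.36947631835938, -343.21612548828125), (123.56279754638672, 114.86676025390625), 62.1549072265625) ((230.64517211914062, -352.1746520996094), (124.27694702148438, 31.46692657470703), 27.903711318969727) topz [0.0417 0.047  0.0508] dist 411.14528892331464
d ((298.5031433105469, 161.75115966796875), (119.76002502441406, 118.04505920410156), 51.20805740356445) ((301.3292236328125, 163.75112915039062), (124.51627349853516, 30.9934139251709), 17.555418014526367) topz [0.0424 0.0472 0.051 ] dist 339.5107718765483
rim 2016 ((506.8605041503906, 147.0609588623047), (321.1332702636719, 169.6392059326172), 83.31887817382812)
(255, 210) [0.4892 0.0369 0.0851]
(258, 190) [0.5277 0.0327 0.0867]
(252, 232) [0.4463 0.0403 0.0886]
(225, 210) [0.4908 0.0946 0.073 ]
(165, 200) [0.5242 0.2248 0.009 ]
(272, 215) [0.4842 0.0059 0.0694]
(122, 155) [0.5931 0.2956 0.0764]
(286, 176) [ 0.558  -0.0187  0.0817]
(109, 237) [ 0.4484  0.3331 -0.0026]
(275, 258) [ 0.4052 -0.0014  0.0492]
(103, 93) [0.6486 0.285  0.2305]
(192, 103) [0.6355 0.1357 0.2296]
plant [ 0.576 -0.304  0.02 ] [ 0.661 -0.223  0.125]
cup [ 0.44  -0.446  0.02 ] [ 0.516 -0.369  0.141]
tape [0.581 0.111 0.02 ] [0.709 0.197 0.235]
```

View pics/crop.png

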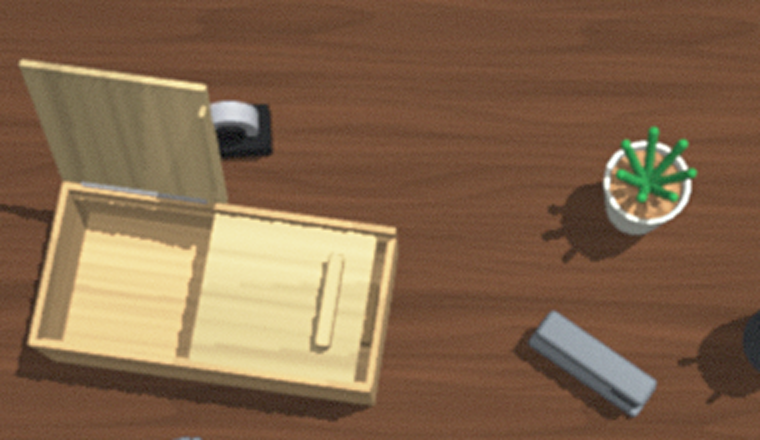

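The crop shows the chosen stapler at crop (592,362), free-standing, 0.50 m from the base. The next farthest is 0.42 m. The ridge is at crop (330,300). Next I'll fit the box and stapler with both cameras.

```bash
cat >> h.py <<'E'
from scipy.optimize import minimize
def fitrect(Q,w,l,t,x0,band=True):
    """pose of a rectangular wall ring (w by l, wall t) seen from above"""
    def f(a):
        c,s=np.cos(a[2]),np.sin(a[2]); d=Q[:,:2]-a[:2]
        x=abs(d[:,0]*c+d[:,1]*s); y=abs(-d[:,0]*s+d[:,1]*c)
        e=np.maximum(abs(x-w/2+t/2)-t/2,0)+0*(y); e2=np.maximum(abs(y-l/2+t/2)-t/2,0)
        o=np.hypot(np.maximum(x-w/2,0),np.maximum(y-l/2,0))
        return np.minimum(np.minimum(e,e2)+2*o,.012).mean()
    b=None
    for dx in(-.01,0,.01):
        for dy in(-.01,0,.01):
            r=minimize(f,np.array(x0)+[dx,dy,0],method='Nelder-Mead',options=dict(xatol=1e-5,fatol=1e-8,initial_simplex=np.array(x0)+[dx,dy,0]+np.array([[0,0,0],[.008,0,0],[0,.008,0],[0,0,.04]])))
            if b is None or r.fun<b.fun:b=r
    return b.x,b.fun
def go(pos,yaw):
    """turn about tool z, then shift in tool axes, to tool y at yaw (rad)"""
    s=arm.observe(); M=rot(s['ee_rot']); y=M[:,1]
    d=(yaw-np.arctan2(y[1],y[0])+np.pi)%(2*np.pi)-np.pi
    ex=np.array([np.sin(yaw),-np.cos(yaw),0]); ex=np.cross([np.cos(yaw),np.sin(yaw),0],[0,0,-1])
    N=np.stack([ex,[np.cos(yaw),np.sin(yaw),0],[0,0,-1]],1)
    print('turn z',round(-d,3),'then shift mm',(N.T@(np.array(pos)-s['position'])*1000).round(1),'tilt',(M.T@N)[2,:2].round(4))
E
python3 - <<'E'
from h import *
for n in('top','scene'):
    d=np.load(n+'0.npz'); P=d['P']
    Q=P[(P[...,2]>.0765)&(P[...,2]<.084)&(P[...,0]<.62)&(P[...,0]>.38)&(P[...,1]>-.04)&(P[...,1]<.34)]
    a,f=fitrect(Q,.16,.32,.006,[.5,.147,-.117]); print(n,len(Q),a,np.degrees(a[2]),f)
    c,s=np.cos(a[2]),np.sin(a[2]); D=P.reshape(-1,3); D=D[np.isfinite(D[:,0])]
    loc=lambda D:np.c_[(D[:,:2]-a[:2])@np.array([[c,-s],[s,c]]),D[:,2]]
    L=loc(D); k=L[(abs(L[:,0])<.06)&(abs(L[:,1]+.1)<.055)&(L[:,2]>.080)]
    print(' ridge',np.percentile(k,[3,97],axis=0).round(4).tolist())
    k=L[(abs(L[:,0])<.06)&(abs(L[:,1]+.05)<.02)];print(' cover z',np.median(k[:,2]))
    Q=P[(P[...,2]>.04)&(P[...,2]<.055)&(abs(P[...,0]-.449)<.07)&(abs(P[...,1]+.217)<.075)]
    print(' stap',cv2.minAreaRect((Q[:,:2]*1000).astype(np.float32)))
    Q=P[(P[...,2]>.005)&(P[...,2]<.03)&(abs(P[...,0]-.449)<.07)&(abs(P[...,1]+.217)<.075)]
    print(' stap low',cv2.minAreaRect((Q[:,:2]*1000).astype(np.float32)))
E
```

```text
top 1513 [ 0.50290776  0.14679169 -0.12168703] -6.972153019227989 0.0006546320423746726
 ridge [[-0.0428, -0.1166, 0.0832], [0.0417, -0.1031, 0.0918]]
 cover z 0.0704639783364549
 stap ((449.15460205078125, -217.0294189453125), (124.02752685546875, 31.21320343017578), 56.1408576965332)
 stap low ((452.6157531738281, -218.06939697265625), (130.03341674804688, 140.74766540527344), 1.6435611248016357)
scene 731 [ 0.50505612  0.14678062 -0.1192541 ] -6.8327567261414 0.0019448556785448326
 ridge [[-0.0405, -0.1166, 0.0819], [0.0445, -0.1035, 0.0904]]
 cover z 0.07062303547224019
 stap ((451.57269287109375, -216.63665771484375), (123.6333999633789, 32.49567794799805), 54.947349548339844)
 stap low ((437.32489013671875, -205.94046020507812), (129.54299926757812, 78.35652923583984), 54.829097747802734)
```

Run:
```python
from h import *
go([.4907,.0376,.20],1.4498)
```

```text
turn z -0.112 then shift mm [-412.8 -524.1   45. ] tilt [ 0.     -0.0014]
```

Call:
arm_command(
  targets=[
    [[0,0,0,0,0,-0.112],[-35,-45,0,0,0,0],[-0.04,-0.05,0,0,0,0]],
  ],
  jaw=0.05,
)

```text
clock: 0.48
position: [0.2096, 0.5, 0.245]
ee_rot: [-0.188, -3.136, 0.002]
force: [1.1, -0.4, 1.3]
width: 0.722
gripper_force: 0.0
```

Row 2 was typed in mm rather than m. The per-row cap limited it to a harmless step, and I'll keep to metres from here.

Run:
```python
from h import *
go([.4907,.0376,.20],1.4498)
```

```text
turn z 0.001 then shift mm [-334.8 -425.1   45. ] tilt [-0.    -0.001]
```

Call:
arm_command(
  targets=[
    [[-0.034,-0.043,0,0,0,0],[-0.034,-0.043,0,0,0,0],[-0.034,-0.043,0,0,0,0],[-0.034,-0.043,0,0,0,0],[-0.034,-0.043,0,0,0,0],[-0.034,-0.043,0,0,0,0],[-0.034,-0.043,0,0,0,0],[-0.034,-0.043,0,0,0,0],[-0.034,-0.043,0.022,0,0,0],[-0.029,-0.038,0.023,0,0,0]],
  ],
)

```text
clock: 1.72
position: [0.4915, 0.0373, 0.2003]
ee_rot: [0.19, 3.135, 0.0]
force: [1.0, 0.8, -0.3]
width: 0.543
gripper_force: 0.0
```

Run:
```python
from h import *
p,P=cloud('wrist'); save(p,'w1.png'); np.savez('w1.npz',p=p,P=P)
a=[.504,.1468,-.121];c,s=np.cos(a[2]),np.sin(a[2]); D=P.reshape(-1,3); D=D[np.isfinite(D[:,0])]
L=np.c_[(D[:,:2]-a[:2])@np.array([[c,-s],[s,c]]),D[:,2]]
k=L[(abs(L[:,0])<.06)&(abs(L[:,1]+.1)<.055)&(L[:,2]>.080)&(L[:,2]<.1)]
print(len(k),np.percentile(k,[2,50,98],axis=0).round(4).tolist())
k=L[(abs(L[:,0])<.1)&(abs(L[:,1]+.1)<.08)&(L[:,2]>.074)&(L[:,2]<.1)]
print(np.percentile(k,[1,99],axis=0).round(4))
go([.4907,.0376,.094],1.4498)
```

```text
2489 [[-0.0441, -0.1168, 0.0858], [-0.0041, -0.1104, 0.0887], [0.0414, -0.1034, 0.0902]]
[[-0.0802 -0.1567  0.0747]
 [ 0.0759 -0.0241  0.0902]]
turn z -0.006 then shift mm [  2.6   6.4 103.9] tilt [-0.0002 -0.0041]
```

View pics/w1.png

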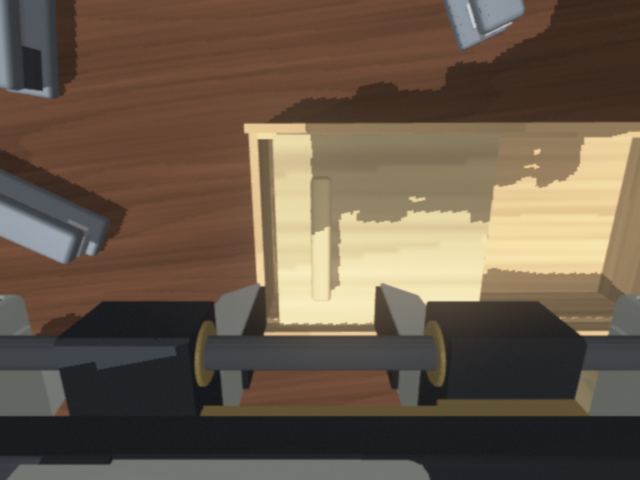

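The wrist view shows the ridge at (320,240), between the two fingers at (235,335) and (400,335). The cover is ajar, and the dark strip at (265,200) is the gap.

Run:
```python
from h import *
s=arm.observe();print(s['clock'],s['position'],s['dq'].round(3))
go([.4907,.0376,.094],1.4498)
```

```text
1.775 [0.49255066 0.03096423 0.19792889] [-0.053 -0.047 -0.024  0.029  0.049  0.073 -0.184]
turn z -0.006 then shift mm [  2.6   6.4 103.9] tilt [-0.0002 -0.0041]
```

Call:
arm_command(
  targets=[
    [[0,0,0,0,0,0],[0,0,0.03,0,0,0],[0,0,0.03,0,0,0],[0,0,0.02,0,0,0],[0,0,0.01,0,0,0],[0,0,0,0,0,0],[0,0,0,0,0,0]],
  ],
)

```text
clock: 2.65
position: [0.491, 0.0395, 0.1115]
ee_rot: [0.189, 3.135, 0.001]
force: [0.5, 0.5, 0.1]
width: 0.546
gripper_force: 0.0
```

Run:
```python
from h import *
s=arm.observe();print(s['clock'],s['position'],s['dq'].round(3),s['force'])
go([.4907,.0376,.094],1.4498)
```

```text
2.65 [0.49102381 0.03948199 0.11152726] [ 0.002 -0.005  0.003 -0.001 -0.001 -0.003  0.002] [0.47781221 0.54034243 0.06445075]
turn z 0.001 then shift mm [ 0.1 -1.9 17.5] tilt [-0.0011  0.0006]
```

Call:
arm_command(
  targets=[
    [[0,-0.002,0.012,0,0,0],[0,0,0.005,0,0,0],[0,0,0,0,0,0]],
  ],
)

```text
clock: 3.02
position: [0.4899, 0.037, 0.0932]
ee_rot: [-0.19, -3.135, 0.0]
force: [0.2, -0.3, 0.4]
width: 0.545
gripper_force: 0.0
```

Call:
arm_command(
  targets=[
    [[0,0,0,0,0,0],[0,0,0,0,0,0],[0,0,0,0,0,0],[0,0,0,0,0,0],[0,0,0,0,0,0]],
  ],
  jaw=0.0,
  newtons=20,
)

```text
clock: 3.65
position: [0.4904, 0.0373, 0.0938]
ee_rot: [0.189, 3.136, 0.0]
force: [-0.4, -0.0, -0.1]
width: 0.153
gripper_force: 20.0
```

Call:
arm_command(
  targets=[
    [[0,0.015,0,0,0,0],[0,0.025,0,0,0,0],[0,0.03,0,0,0,0],[0,0.03,0,0,0,0],[0,0.02,0,0,0,0],[0,0.008,0,0,0,0],[0,0,0,0,0,0],[0,0,0,0,0,0]],
  ],
)

```text
clock: 4.65
position: [0.5054, 0.1645, 0.0938]
ee_rot: [-0.19, -3.135, -0.001]
force: [-3.7, 1.8, 4.7]
width: 0.152
gripper_force: 20.0
```

Run:
```python
from h import *
s=arm.observe();p=s['position'];d=p[:2]-[.504,.1468];a=-.121
print(s['clock'],p,'box xy',d@[np.cos(a),np.sin(a)],d@[-np.sin(a),np.cos(a)],s['force'],s['width'])
```

```text
4.65 [0.50541553 0.16445732 0.09380548] box xy -0.0007261461380137857 0.01769907848944991 [-3.71165815  1.79719837  4.67157168] 0.15157358145089667
```

Now I'll creep to the end stop, then open and lift.

Call:
arm_command(
  targets=[
    [[0,0.002,0,0,0,0],[0,0.002,0,0,0,0],[0,0.002,0,0,0,0],[0,0,0,0,0,0]],
  ],
)

```text
clock: 5.15
position: [0.5057, 0.167, 0.0937]
ee_rot: [-0.194, -3.134, 0.005]
force: [-5.3, -7.1, 10.0]
width: 0.149
gripper_force: 20.0
```

Call:
arm_command(
  targets=[
    [[0,0,0,0,0,0],[0,0,0,0,0,0],[0,0,0,0,0,0],[0,0,-0.03,0,0,0],[0,0,-0.04,0,0,0],[0,-0.05,-0.03,0,0,0],[0,-0.05,0,0,0,0],[0,0,0,0,0,0]],
  ],
  jaw=0.05,
)

```text
clock: 6.15
position: [0.4941, 0.0668, 0.1943]
ee_rot: [0.199, 3.134, -0.001]
force: [1.1, 0.3, -0.5]
width: 0.548
gripper_force: 0.0
```

Run:
```python
from h import *
p,P=cloud('wrist'); save(p,'w2.png'); np.savez('w2.npz',p=p,P=P)
a=[.504,.1468,-.121];c,s=np.cos(a[2]),np.sin(a[2]); D=P.reshape(-1,3); D=D[np.isfinite(D[:,0])]
L=np.c_[(D[:,:2]-a[:2])@np.array([[c,-s],[s,c]]),D[:,2]]
k=L[(abs(L[:,0])<.06)&(abs(L[:,1]-.02)<.04)&(L[:,2]>.080)&(L[:,2]<.1)]
print('ridge',len(k),np.percentile(k,[2,50,98],axis=0).round(4).tolist())
k=L[(abs(L[:,0])<.07)&(L[:,1]>-.152)&(L[:,1]<-.02)&(L[:,2]>.027)&(L[:,2]<.042)]
print('pack',len(k)); print(cv2.minAreaRect((k[:,:2]*1000).astype(np.float32)),np.percentile(k,[3,97],axis=0).round(4))
k=L[(abs(L[:,0])<.05)&(abs(L[:,1]+.06)<.03)];print('floor',np.median(k[:,2]))
go([.4505,-.217,.20],np.radians(-34.2))
```

```text
ridge 2876 [[-0.0446, 0.0123, 0.0809], [-0.0062, 0.0174, 0.0884], [0.0381, 0.0254, 0.0901]]
pack 2942
((5.210714340209961, -132.66847229003906), (60.325740814208984, 34.4531364440918), 0.9861747622489929) [[-0.0241 -0.1481  0.0316]
 [ 0.0325 -0.1161  0.0353]]
floor 0.265061520523316
turn z 2.043 then shift mm [-261.4  124.7   -6. ] tilt [0.0005 0.0003]
```

View pics/w2.png

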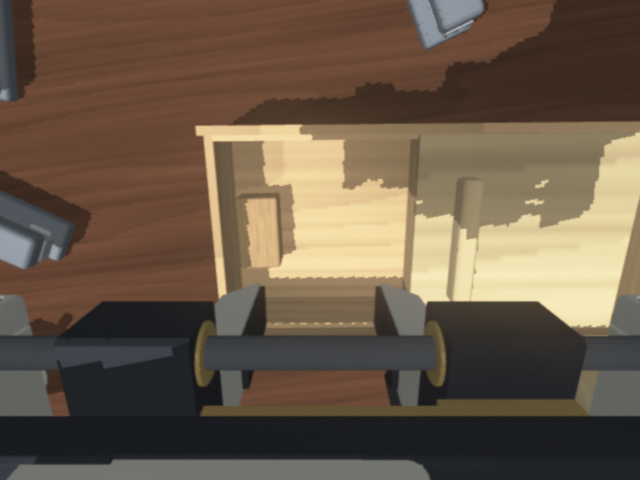

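Wrist view: the bay is open, with the pack at (262,230) against the end wall and the ridge at (467,240), fully back at y = +19 mm. Next is the stapler.

Call:
arm_command(
  targets=[
    [[0,-0.03,0,0,0,0.186],[0,0,0,0,0,0.186],[0,0,0,0,0,0.186],[0,0,0,0,0,0.186],[0,0,0,0,0,0.186],[0,0,0,0,0,0.186],[0,0,0,0,0,0.186],[0,0,0,0,0,0.186],[0,0,0,0,0,0.186],[0,0,0,0,0,0.186]],
  ],
  jaw=0.06,
)

```text
clock: 7.45
position: [0.4909, 0.0426, 0.1934]
ee_rot: [-2.631, -1.717, 0.0]
force: [-0.4, 0.4, -0.6]
width: 0.653
gripper_force: 0.0
```

Call:
arm_command(
  targets=[
    [[0,0,0,0,0,0.18],[0,0,0,0,0,0]],
  ],
)

```text
clock: 7.7
position: [0.4909, 0.0424, 0.1933]
ee_rot: [2.769, 1.484, -0.001]
force: [-0.1, -0.3, 0.1]
width: 0.655
gripper_force: 0.0
```

Run:
```python
from h import *
go([.4505,-.217,.20],np.radians(-34.4))
```

```text
turn z 0.013 then shift mm [-236.8  113.2   -6.7] tilt [-0.0008  0.    ]
```

Call:
arm_command(
  targets=[
    [[-0.04,0.015,0,0,0,0.013],[-0.045,0.018,0,0,0,0],[-0.045,0.018,0,0,0,0],[-0.045,0.018,0,0,0,0],[-0.045,0.018,0,0,0,0],[-0.045,0.018,0,0,0,0],[-0.03,0.008,0,0,0,0],[0,0,0,0,0,0],[0,0,0,0,0,0]],
  ],
)

```text
clock: 8.82
position: [0.4175, -0.2652, 0.1935]
ee_rot: [-2.778, -1.466, -0.0]
force: [0.6, -0.3, 0.7]
width: 0.654
gripper_force: 0.0
```

Run:
```python
from h import *
p,P=cloud('wrist'); save(p,'w3.png'); np.savez('w3.npz',p=p,P=P)
f=np.isfinite(P[...,0])&(abs(P[...,0]-.449)<.08)&(abs(P[...,1]+.217)<.085)
for lo,hi in((.042,.053),(.007,.02),(.007,.053)):
    Q=P[f&(P[...,2]>lo)&(P[...,2]<hi)]; print(len(Q),cv2.minAreaRect((Q[:,:2]*1000).astype(np.float32)),np.median(Q[:,2]))
go([.4505,-.217,.20],np.radians(-34.4))
```

```text
6792 ((450.0292053222656, -217.26263427734375), (122.56120300292969, 30.05979347229004), 55.713016510009766) 0.04783208273054679
832 ((449.92626953125, -217.40689086914062), (128.08790588378906, 38.1067008972168), 55.683284759521484) 0.011016674576028923
7624 ((449.92626953125, -217.40689086914062), (128.08790588378906, 38.1067008972168), 55.683284759521484) 0.047691095556557345
turn z 0.001 then shift mm [58.   0.  -6.5] tilt [ 0.0004 -0.0006]
```

View pics/w3.png

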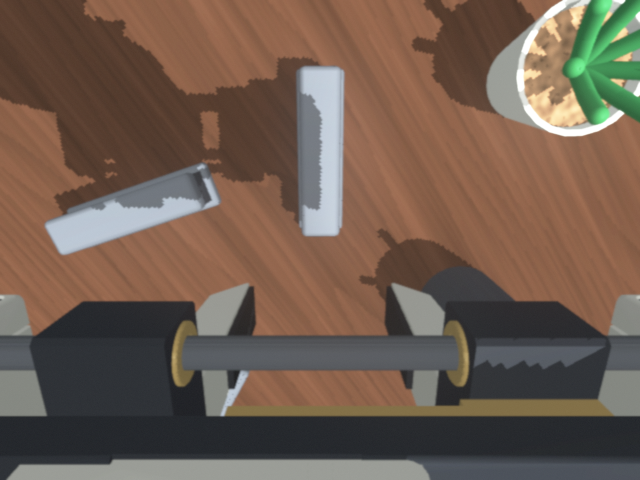

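Wrist view: the stapler is at (320,150), aligned with the tool and centred between the fingers. The plant is at (575,65) and a look-alike at (135,210), both clear of it. Move over, then down.

Call:
arm_command(
  targets=[
    [[0.03,0,0,0,0,0],[0.028,0,0,0,0,0],[0,0,0.03,0,0,0],[0,0,0.04,0,0,0],[0,0,0.03,0,0,0],[0,0,0.01,0,0,0],[0,0,0,0,0,0],[0,0,0,0,0,0]],
  ],
)

```text
clock: 9.88
position: [0.4507, -0.2184, 0.0847]
ee_rot: [2.78, 1.462, 0.002]
force: [0.3, -0.1, 0.4]
width: 0.652
gripper_force: 0.0
```

Run:
```python
from h import *
go([.450,-.2173,.049],np.radians(-34.3))
```

```text
turn z -0.004 then shift mm [ 0.5 -1.3 35.7] tilt [0.0006 0.0015]
```

Call:
arm_command(
  targets=[
    [[0,-0.001,0.015,0,0,0],[0,0,0.015,0,0,0],[0,0,0.006,0,0,0],[0,0,0,0,0,0]],
  ],
)

```text
clock: 10.38
position: [0.4486, -0.2178, 0.0471]
ee_rot: [-2.78, -1.461, 0.002]
force: [0.3, -0.1, 0.8]
width: 0.655
gripper_force: 0.0
```

Call:
arm_command(
  targets=[
    [[0,0,0,0,0,0],[0,0,0,0,0,0],[0,0,0,0,0,0],[0,0,0,0,0,0],[0,0,0,0,0,0]],
  ],
  jaw=0.0,
  newtons=35,
)

```text
clock: 11.0
position: [0.4494, -0.2179, 0.0479]
ee_rot: [2.781, 1.461, 0.001]
force: [0.6, 0.6, 2.9]
width: 0.323
gripper_force: 35.0
```

Run:
```python
from h import *
s=arm.observe();print(s['position'],s['width']*91.8,s['gripper_force'],s['force'])
```

```text
[ 0.44940621 -0.2178668   0.04792584] 29.661909935081056 34.989489912986755 [0.56684191 0.62922361 2.92197994]
```

Call:
arm_command(
  targets=[
    [[0,0,-0.015,0,0,0],[0,0,-0.03,0,0,0],[0,0,-0.04,0,0,0],[0,0,-0.04,0,0,0],[0,0,-0.02,0,0,0],[0,0,-0.005,0,0,0],[0,0,0,0,0,0]],
  ],
)

```text
clock: 11.88
position: [0.4488, -0.2174, 0.1975]
ee_rot: [-2.78, -1.461, 0.0]
force: [0.0, -0.4, -3.2]
width: 0.321
gripper_force: 35.0
```

Run:
```python
from h import *
s=arm.observe();print(s['position'],s['width']*91.8,s['gripper_force'],s['force'])
go([.4964,.0843,.15],np.radians(-34.3))
go([.4964,.0843,.15],-np.pi/2-.121)
```

```text
[ 0.44879174 -0.21742655  0.19752751] 29.436698648521094 34.98971164226532 [ 0.03504732 -0.39161244 -3.24016632]
turn z -0.004 then shift mm [ 276.1 -130.7   47.5] tilt [ 0.0003 -0.0005]
turn z 1.089 then shift mm [  10.8 -305.3   47.5] tilt [-0.0004 -0.0005]
```

Call:
arm_command(
  targets=[
    [[0.03,-0.014,0,0,0,0],[0.045,-0.021,0,0,0,0],[0.045,-0.021,0,0,0,0],[0.045,-0.021,0,0,0,0],[0.045,-0.021,0,0,0,0],[0.04,-0.02,0,0,0,0],[0.026,-0.013,0,0,0,0],[0,0,0,0,0,0],[0,0,0,0,0,0.18],[0,0,0,0,0,0.18]],
  ],
)

```text
clock: 13.12
position: [0.4971, 0.0827, 0.197]
ee_rot: [3.001, 0.929, -0.003]
force: [-0.1, -1.0, -3.8]
width: 0.324
gripper_force: 35.0
```

Call:
arm_command(
  targets=[
    [[0,0,0,0,0,0.18],[0,0,0,0,0,0.18],[0,0,0,0,0,0.18],[0,0,0,0,0,0.18],[0,0,0,0,0,0],[0,0,0,0,0,0]],
  ],
)

```text
clock: 13.88
position: [0.4975, 0.0832, 0.1974]
ee_rot: [3.136, -0.171, -0.001]
force: [0.5, -0.3, -3.4]
width: 0.328
gripper_force: 35.0
```

Run:
```python
from h import *
s=arm.observe();print(s['position'],s['width']*91.8,s['joints'])
go([.4964,.0843,.15],-np.pi/2-.121)
```

```text
[0.49746556 0.08324533 0.19736157] 30.093237501836093 [-1.11437101  0.51710591  1.21923145  1.98325642 -0.56656637  1.04257604
 -1.31223307]
turn z 0.012 then shift mm [-1.2 -0.9 47.4] tilt [-0.0007  0.0007]
```

Call:
arm_command(
  targets=[
    [[-0.001,-0.001,0.02,0,0,0.012],[0,0,0.03,0,0,0],[0,0,0.03,0,0,0],[0,0,0.02,0,0,0],[0,0,0.01,0,0,0],[0,0,0,0,0,0],[0,0,0,0,0,0]],
  ],
)

```text
clock: 14.75
position: [0.4973, 0.0849, 0.0882]
ee_rot: [-3.135, 0.195, -0.001]
force: [-0.3, 0.6, -3.6]
width: 0.322
gripper_force: 35.0
```

Run:
```python
from h import *
s=arm.observe();print(s['force'],s['width']*91.8,s['joints'])
go([.4964,.0843,.0559],-np.pi/2-.121)
```

```text
[-0.28688176  0.59476925 -3.57246888] 29.576595326629747 [-0.97081736  0.64796989  1.02437456  2.08995953 -0.76625853  0.83878828
 -1.17551482]
turn z -0.003 then shift mm [-0.8  0.7 32.3] tilt [ 0.0008 -0.0003]
```

Call:
arm_command(
  targets=[
    [[0,0,0.01,0,0,0],[0,0,0.01,0,0,0],[0,0,0.006,0,0,0],[0,0,0.003,0,0,0],[0,0,0.001,0,0,0],[0,0,0,0,0,0],[0,0,0,0,0,0]],
  ],
)

```text
clock: 15.62
position: [0.497, 0.085, 0.0579]
ee_rot: [-3.135, 0.195, -0.0]
force: [-0.4, -0.6, -3.8]
width: 0.325
gripper_force: 35.0
```

Run:
```python
from h import *
s=arm.observe();print(s['force'],s['width']*91.8,s['joints'])
go([.4964,.0843,.0559],-np.pi/2-.121)
```

```text
[-0.35186756 -0.56483516 -3.84308762] 29.801788545542454 [-0.92902736  0.68672611  0.96307427  2.10985945 -0.82849381  0.78442755
 -1.12883478]
turn z -0.003 then shift mm [-0.5  0.7  2. ] tilt [ 0.0003 -0.0002]
```

Call:
arm_command(
  targets=[
    [[0,0,0.001,0,0,0],[0,0,0.001,0,0,0],[0,0,0,0,0,0]],
  ],
)

```text
clock: 16.0
position: [0.497, 0.085, 0.0559]
ee_rot: [-3.135, 0.195, -0.0]
force: [-1.8, -0.3, 2.2]
width: 0.323
gripper_force: 35.0
```

Call:
arm_command(
  targets=[
    [[0,0,0.001,0,0,0],[0,0,0,0,0,0]],
  ],
)

```text
clock: 16.25
position: [0.497, 0.0848, 0.0558]
ee_rot: [-3.134, 0.196, -0.0]
force: [-6.1, 0.6, 19.9]
width: 0.317
gripper_force: 35.0
```

It's on the floor. Open and lift.

Call:
arm_command(
  targets=[
    [[0,0,-0.001,0,0,0],[0,0,0,0,0,0],[0,0,0,0,0,0],[0,0,0,0,0,0]],
  ],
  jaw=0.048,
)

```text
clock: 16.75
position: [0.4969, 0.0849, 0.0556]
ee_rot: [3.135, -0.195, -0.0]
force: [-0.2, 0.0, 1.0]
width: 0.519
gripper_force: 0.0
```

Call:
arm_command(
  targets=[
    [[0,0,-0.01,0,0,0],[0,0,-0.03,0,0,0],[0,0,-0.04,0,0,0],[0,0,-0.04,0,0,0],[0,0,-0.02,0,0,0],[0,0,0,0,0,0],[0,0,0,0,0,0]],
  ],
)

```text
clock: 17.62
position: [0.4963, 0.0852, 0.1949]
ee_rot: [-3.136, 0.195, 0.002]
force: [-0.4, 0.5, -0.1]
width: 0.519
gripper_force: 0.0
```

Run:
```python
from h import *
s=arm.observe();print(s['force'],s['width']*91.8,s['joints'])
a=[.504,.1468,-.121]
go([.504+.0196*.1207,.1468+.0196*.9927,.12],-np.pi/2-.121)
p,P=cloud('top'); save(p,'t4.png'); p,P=cloud('wrist'); save(p,'w4.png')
c,s=np.cos(a[2]),np.sin(a[2]); D=P.reshape(-1,3); D=D[np.isfinite(D[:,0])]
L=np.c_[(D[:,:2]-a[:2])@np.array([[c,-s],[s,c]]),D[:,2]]
k=L[(abs(L[:,0])<.072)&(L[:,1]>-.112)&(L[:,1]<-.02)&(L[:,2]>.045)&(L[:,2]<.066)]
print(len(k),cv2.minAreaRect((k[:,:2]*1000).astype(np.float32)),np.percentile(k[:,2],[5,50,95]))
k=L[(abs(L[:,0])<.06)&(abs(L[:,1]-.02)<.04)&(L[:,2]>.080)&(L[:,2]<.1)]
print('ridge',len(k),np.percentile(k,[2,50,98],axis=0).round(4).tolist())
```

```text
[-0.42508692  0.45297386 -0.05479969] 47.66714995898663 [-1.1154562   0.51743488  1.2139367   1.98782226 -0.56864109  1.03682506
 -1.32950515]
turn z -0.003 then shift mm [  0.3 -81.6  74.9] tilt [-0.0013  0.    ]
6803 ((0.00817108154296875, -65.92161560058594), (91.25826263427734, 143.9791717529297), 89.9573745727539) [0.05364133 0.05589578 0.06520956]
ridge 2741 [[-0.0383, 0.0129, 0.081], [0.0053, 0.0183, 0.0885], [0.0434, 0.026, 0.0901]]
```

View pics/w4.png

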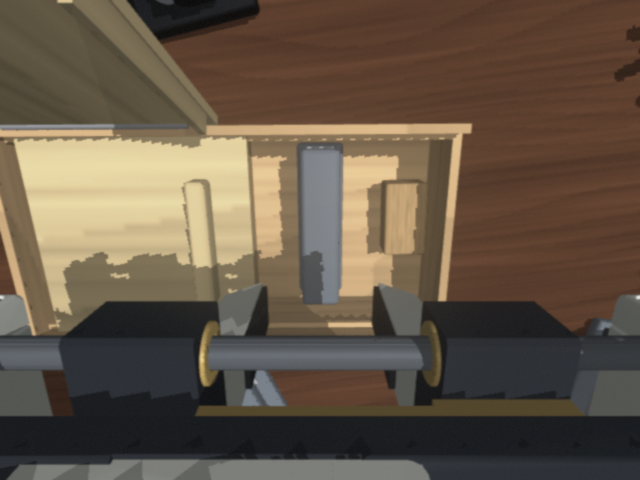

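Wrist view: the stapler lies flat at (320,225), with the pack at (400,215) beside it and the ridge at (200,240). Joint 3 is close to its limit, so I'll turn back half a turn before regripping the ridge.

Call:
arm_command(
  targets=[
    [[0,0,0,0,0,-0.18],[0,0,0,0,0,-0.18],[0,0,0,0,0,-0.18],[0,0,0,0,0,-0.18],[0,0,0,0,0,-0.18],[0,0,0,0,0,-0.18],[0,0,0,0,0,-0.18],[0,0,0,0,0,-0.18],[0,0,0,0,0,-0.18]],
  ],
)

```text
clock: 18.85
position: [0.4964, 0.0847, 0.1949]
ee_rot: [-2.297, -2.143, 0.002]
force: [0.1, -0.1, -1.3]
width: 0.525
gripper_force: 0.0
```

Call:
arm_command(
  targets=[
    [[0,0,0,0,0,-0.18],[0,0,0,0,0,-0.18],[0,0,0,0,0,-0.18],[0,0,0,0,0,-0.18],[0,0,0,0,0,-0.18],[0,0,0,0,0,-0.18],[0,0,0,0,0,-0.18],[0,0,0,0,0,-0.18],[0,0,0,0,0,-0.08],[0,0,0,0,0,0]],
  ],
)

```text
clock: 20.1
position: [0.4965, 0.0847, 0.1949]
ee_rot: [-0.199, -3.134, 0.001]
force: [-0.4, 0.5, -0.3]
width: 0.523
gripper_force: 0.0
```

Run:
```python
from h import *
s=arm.observe();print(s['joints'])
go([.504+.0196*.1207,.1468+.0196*.9927,.12],np.pi/2-.121)
```

```text
[-0.57553324  0.29788079  0.38017851  1.95291771 -0.13773405  0.91710015
  1.31757584]
turn z -0.006 then shift mm [ 0.  82.2 74.9] tilt [ 0.0015 -0.0004]
```

Call:
arm_command(
  targets=[
    [[0,0.04,0,0,0,-0.006],[0,0.042,0,0,0,0],[0,0,0.03,0,0,0],[0,0,0.03,0,0,0],[0,0,0.015,0,0,0],[0,0,0,0,0,0],[0,0,0,0,0,0]],
  ],
)

```text
clock: 20.98
position: [0.5076, 0.1664, 0.1216]
ee_rot: [0.189, 3.135, 0.001]
force: [0.1, -0.4, 1.4]
width: 0.524
gripper_force: 0.0
```

Run:
```python
from h import *
go([.504+.0196*.1207,.1468+.0196*.9927,.094],np.pi/2-.121)
```

```text
turn z 0.0 then shift mm [ 1.2 -0.2 27.6] tilt [-0.0011  0.0006]
```

Call:
arm_command(
  targets=[
    [[0,0,0.012,0,0,0],[0,0,0.01,0,0,0],[0,0,0.005,0,0,0],[0,0,0,0,0,0],[0,0,0,0,0,0]],
  ],
)

```text
clock: 21.6
position: [0.5071, 0.1663, 0.0939]
ee_rot: [0.188, 3.136, 0.0]
force: [0.2, 0.0, 1.0]
width: 0.524
gripper_force: 0.0
```

Call:
arm_command(
  targets=[
    [[0,0,0,0,0,0],[0,0,0,0,0,0],[0,0,0,0,0,0],[0,0,0,0,0,0],[0,0,0,0,0,0]],
  ],
  jaw=0.0,
  newtons=20,
)

```text
clock: 22.22
position: [0.507, 0.1664, 0.0938]
ee_rot: [0.188, 3.136, 0.0]
force: [0.1, 0.3, 1.1]
width: 0.153
gripper_force: 20.0
```

Call:
arm_command(
  targets=[
    [[0,-0.015,0,0,0,0],[0,-0.025,0,0,0,0],[0,-0.03,0,0,0,0],[0,-0.03,0,0,0,0],[0,-0.025,0,0,0,0],[0,-0.01,0,0,0,0],[0,-0.005,0,0,0,0],[0,0,0,0,0,0],[0,0,0,0,0,0]],
  ],
)

```text
clock: 23.35
position: [0.4906, 0.0275, 0.0938]
ee_rot: [0.187, 3.135, -0.0]
force: [3.7, -2.7, -3.0]
width: 0.149
gripper_force: 20.0
```

Run:
```python
from h import *
s=arm.observe();p=s['position'];d=p[:2]-[.504,.1468];a=-.121
print('box xy',d@[np.cos(a),np.sin(a)],d@[-np.sin(a),np.cos(a)],s['force'],s['width']*91.8)
```

```text
box xy 0.0010519680797768625 -0.12006839524508055 [ 3.66453262 -2.73847653 -2.96253866] 13.695680814321504
```

Creep to the stop.

Call:
arm_command(
  targets=[
    [[0,-0.002,0,0,0,0],[0,-0.002,0,0,0,0],[0,-0.001,0,0,0,0],[0,-0.001,0,0,0,0],[0,0,0,0,0,0]],
  ],
)

```text
clock: 23.98
position: [0.49, 0.0226, 0.0938]
ee_rot: [0.186, 3.135, 0.002]
force: [5.6, 4.6, -5.0]
width: 0.151
gripper_force: 20.0
```

Call:
arm_command(
  targets=[
    [[0,-0.001,0,0,0,0],[0,-0.001,0,0,0,0],[0,0,0,0,0,0]],
  ],
)

```text
clock: 24.35
position: [0.49, 0.0225, 0.0938]
ee_rot: [0.184, 3.135, 0.005]
force: [5.5, 11.7, -6.1]
width: 0.149
gripper_force: 20.0
```

It's against the stop. Release and lift high for the lid.

Call:
arm_command(
  targets=[
    [[0,0,0,0,0,0],[0,0,0,0,0,0],[0,0,0,0,0,0],[0,0,-0.03,0,0,0],[0,0,-0.04,0,0,0],[0,0,-0.04,0,0,0],[0,0,-0.04,0,0,0],[0,0,-0.04,0,0,0],[0,0,-0.03,0,0,0],[0,0,0,0,0,0]],
  ],
  jaw=0.05,
)

```text
clock: 25.6
position: [0.49, 0.0191, 0.3157]
ee_rot: [0.189, 3.132, 0.002]
force: [-0.3, -0.2, -0.4]
width: 0.546
gripper_force: 0.0
```

Run:
```python
from h import *
a=[.504,.1468,-.121];c,s=np.cos(a[2]),np.sin(a[2])
print(arm.observe()['joints'])
for n in('top','wrist'):
    p,P=cloud(n); D=P.reshape(-1,3); D=D[np.isfinite(D[:,0])]
    L=np.c_[(D[:,:2]-a[:2])@np.array([[c,-s],[s,c]]),D[:,2]]
    k=L[(abs(L[:,0])<.06)&(abs(L[:,1]+.12)<.04)&(L[:,2]>.080)&(L[:,2]<.1)]
    if len(k): print('ridge',n,len(k),np.percentile(k,[2,50,98],axis=0).round(4).tolist())
    k=L[(L[:,0]>.06)&(abs(L[:,1]-.0815)<.09)&(L[:,2]>.20)&(L[:,2]<.26)]
    if len(k)and n=='top': print('lid edge',len(k),np.percentile(k,[2,50,98],axis=0).round(4).tolist())
b=lambda x,y,z:[a[0]+c*x-s*y,a[1]+s*x+c*y,z]
go(b(.16,.08,.31),np.pi/2-.121)
```

```text
[-0.48174552  0.14966046  0.3894001   1.80941015 -0.06170119  1.19055997
  1.37688178]
lid edge 769 [[0.1164, 0.0778, 0.2007], [0.1233, 0.1182, 0.2203], [0.1321, 0.1588, 0.2336]]
ridge wrist 1277 [[-0.0439, -0.1326, 0.0857], [-0.0043, -0.1257, 0.0887], [0.0419, -0.1189, 0.0904]]
turn z 0.001 then shift mm [-159.7  208.5    3.2] tilt [ 0.0007 -0.    ]
```

The ridge is at y = -126 mm, so the cover is shut. Next, go behind the lid.

Call:
arm_command(
  targets=[
    [[-0.02,0.025,0,0,0,0],[-0.03,0.04,0,0,0,0],[-0.03,0.04,0,0,0,0],[-0.03,0.04,0,0,0,0],[-0.03,0.04,0,0,0,0],[-0.02,0.023,0,0,0,0],[0,0,0,0,0,0],[0,0,0,0,0,0]],
  ],
  jaw=0.0,
)

```text
clock: 26.7
position: [0.6724, 0.2056, 0.3123]
ee_rot: [-0.19, -3.134, 0.003]
force: [0.3, -0.6, 0.0]
width: 0.004
gripper_force: 0.0
```

Run:
```python
from h import *
a=[.504,.1468,-.121];c,s=np.cos(a[2]),np.sin(a[2])
print(arm.observe()['joints'])
b=lambda x,y,z:[a[0]+c*x-s*y,a[1]+s*x+c*y,z]
go(b(.16,.08,.212),np.pi/2-.121)
```

```text
[-0.5714705   0.54239617  0.3458004   1.26757816 -0.17887703  1.36396932
  1.21525929]
turn z 0.0 then shift mm [1.000e-01 1.300e+00 1.003e+02] tilt [ 0.002  -0.0017]
```

Call:
arm_command(
  targets=[
    [[0,0,0.03,0,0,0],[0,0,0.03,0,0,0],[0,0,0.025,0,0,0],[0,0,0.012,0,0,0],[0,0,0,0,0,0],[0,0,0,0,0,0]],
  ],
)

```text
clock: 27.45
position: [0.6735, 0.2065, 0.2181]
ee_rot: [0.189, 3.134, 0.001]
force: [-0.1, 0.1, -0.1]
width: 0.006
gripper_force: 0.0
```

Call:
arm_command(
  targets=[
    [[0.01,0,0,0,0,0],[0.012,0,0,0,0,0],[0.012,0,0,0,0,0],[0.012,0,0,0,0,0],[0.012,0,0,0,0,0],[0,0,0,0,0,0]],
  ],
)

```text
clock: 28.2
position: [0.6143, 0.2142, 0.2169]
ee_rot: [-0.187, -3.135, -0.001]
force: [0.5, 0.6, -0.3]
width: 0.004
gripper_force: 0.0
```

Call:
arm_command(
  targets=[
    [[0.01,0,0,0,0,0],[0.01,0,0,0,0,0],[0.01,0,0,0,0,0],[0.01,0,0,0,0,0],[0.005,0,0,0,0,0],[0,0,0,0,0,0],[0,0,0,0,0,0],[0,0,0,0,0,0],[0,0,0,0,0,0],[0,0,0,0,0,0]],
  ],
)

```text
clock: 29.45
position: [0.5708, 0.219, 0.2167]
ee_rot: [-0.188, -3.136, 0.0]
force: [-0.6, -0.1, 0.0]
width: 0.007
gripper_force: 0.0
```

Call:
arm_command(
  targets=[
    [[0,0,-0.03,0,0,0],[0,0,-0.04,0,0,0],[0.03,0.04,-0.03,0,0,0],[0.03,0.05,0,0,0,0],[0.03,0.05,0,0,0,0],[0.03,0.05,0,0,0,0],[0,0,0,0,0,0],[0,0,0,0,0,0]],
  ],
)

```text
clock: 30.45
position: [0.4746, 0.4217, 0.3166]
ee_rot: [0.188, 3.136, -0.001]
force: [0.8, -0.5, 0.3]
width: 0.005
gripper_force: 0.0
```

Run:
```python
from h import *
a=[.504,.1468,-.121];c,s=np.cos(a[2]),np.sin(a[2])
p,P=cloud('top'); q,_=cloud('scene'); save(np.vstack([cv2.resize(p,(400,300)),cv2.resize(q,(400,300))]),'fin.png')
D=P.reshape(-1,3); D=D[np.isfinite(D[:,0])]
L=np.c_[(D[:,:2]-a[:2])@np.array([[c,-s],[s,c]]),D[:,2]]
k=L[(abs(L[:,0])<.06)&(abs(L[:,1]-.08)<.06)&(L[:,2]<.15)]; print('lid z',len(k),np.percentile(k[:,2],[5,50,95]) if len(k) else '')
k=L[(abs(L[:,0])<.06)&(abs(L[:,1]+.1)<.055)&(L[:,2]>.080)&(L[:,2]<.1)]; print('ridge',len(k),np.percentile(k,[3,97],axis=0).round(4).tolist() if len(k) else '')
for n,(x,y) in dict(plant=(.618,-.263),cup=(.478,-.407)).items():
    k=D[(np.hypot(D[:,0]-x,D[:,1]-y)<.08)&(D[:,2]>.02)]; print(n,k.min(0).round(3),k.max(0).round(3))
```

```text
lid z 3996 [0.08220095 0.08559901 0.088978  ]
ridge 363 [[-0.0436, -0.1319, 0.0823], [0.0401, -0.1187, 0.0921]]
plant [ 0.576 -0.304  0.021] [ 0.659 -0.223  0.126]
cup [ 0.44  -0.445  0.02 ] [ 0.517 -0.37   0.141]
```

View pics/fin.png

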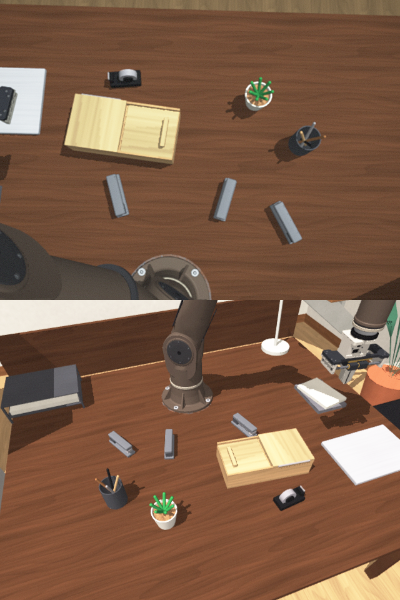

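Final view: the lid is level at top (95,122), the cover shut with its ridge at (163,132), and the plant, cup and tape haven't moved. The arm is clear.

```bash
python3 -c "
from cell import arm
print(arm.sign_off())"
```

```text
the job is handed in; nothing more can be done
None
```

The job is handed in at about 30 s: the stapler is flat on the bay floor beside the staples, the cover was slid fully shut, then the lid was tipped closed, and the plant, cup and tape dispenser are still where they stood.

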